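Sift the shelf pins out of the levelling feet

ROBOT

A 6-joint arm with a two-finger parallel gripper is mounted at the origin on the work surface. World frame = base frame: x ahead of the robot, y to its left, z up, the work surface at z = 0. Lengths are in mm, angles in rad, forces in N, time in s.
With the tool pointing down it reaches from about 250 to 775 mm from the base axis. Payload 8.9 kg.
Tool frame: the origin (TCP) lies on the mounting face of the last link; the fingertips stand 173 mm ahead of it and the grasp point (between the pads) lies 155 mm ahead of it; z points along the fingers, y is the line along which they close (so a half turn about z gives the same grasp; the last joint's range is limited). The gripper opens to 85 mm and grips with 20 to 120 N. Pads are 22 mm wide; open, the fingers measure 114 mm over their backs; the gripper's body (76 mm by 85 mm) begins 54 mm behind the grasp point. The pads swing forward as they close: fully open they stand 13 mm farther back than shut.
Start: joints at [0.991, 0.291, -0.153, 1.127, 0, 1.431], TCP at [223.993, 474.818, 404.705] pointing down, gripper open.
Joint ranges: [-2.52, 2.52], [-0.91, 1.74], [-1.3, 1.37], [-1.96, 2.02], [-1.52, 1.47], [-3.14, 3.14]. Speed limits (rad/s): [2.22, 2.22, 2.79, 3.14, 3.14, 3.14].

INTERFACE

Orientations are given as a 3x3 rotation matrix whose columns are the frame's x, y, z axes.
In Python, from workcell import r gives the robot as it stands.
- The arm moves only by the tool send_rows, never from a script. Its argument "increments" is a list that holds one entry, the list of rows, each a list of 7 numbers: the shift along the tool's x, y, z in m, then the turn, a rotation vector about the tool's x, y, z in rad, then the finger opening in m, from 0 to 0.0854. A call has 1 to 8 rows; each row is the pose to reach, as a shift and turn from the pose commanded when the call began, along the tool's axes at that moment; what a row does not reach only later rows make up. A row lasts 1/10 s, in which the tool goes at most 50 mm and 8.59 degrees, less where a joint would pass 70% of its speed; a pose out of reach is approached as far as the arm can. A call with a gripper value outside its range is refused whole. The fingers move at their own pace and stop on an object; "newtons" is the grip in N (left out, the last holds). Time passes only in rows, so rows that repeat a pose let the fingers close. It gives the time, the measured TCP pose, the force, the opening and the grip force at its end, in the units of the state.
- r.state(): the state, without advancing time (a new reading comes with each control period).
- r.capture(name): name is "scene" or "top" or "wrist"; returns a dict with "image" (400x640x3 uint8, red, green, blue), "fx", "fy", "cx", "cy" (pixels), "D" ([k1, k2, p1, p2, k3] as OpenCV has them; the pictures are not rectified), "R" (3x3) and "t" (3): a world point X has camera coordinates R X + t; the wrist camera has in their place "T_tool_cam" (4x4, takes a point from camera to tool coordinates, whose origin is the TCP and whose axes are the flange's). Camera axes: x right, y down, z forward; pixel columns grow to the right and rows downward; lengths in mm; the calibration is good to about 2 mm. A picture is of the moment at which its call begins: read the wrist's pose just before it. There is no depth.
- r.close_job(): hands the job in; it is judged then, once.
Trained networks look in a picture, given as the dict that the camera call returned (one of the last four; its "shot" number tells which), for a name from the list of things; names that differ only in an ending like _2 or _b are one class to them, and where a whole thing is asked for, a point or a joint stands for the part that bears it (a point fixed in the world has none). Each returns a list of dicts, best first, with "confidence" (0 to 1); they miss things now and then, are a little off and sometimes report something else, mostly with a low value. They report only what shows in the picture. A call takes as long as a camera call. They do not tell look-alikes from the thing itself.
- r.outline_of(picture, query): "mask" (400x640 bool, what is visible of it) and "extent" ([left, top, width, height] in pixels, round what is visible of it).
The state is a dict: "time": time; "joint_positions": joint angles; "joint_vel": joint speeds; "tau": joint torques, N m; "tool_pos": TCP position; "tool_rot": TCP orientation; "contact_force": force on the tool from outside, world axes, zero at the start; "wrist_torque": the same for the moment, N m; "width": opening from 0.0 (shut) to 1.0 (fully open); "grip_force": force on a finger pad.
Only numpy, scipy, OpenCV 4.12 (cv2) and the standard library are available. Lean on these libraries where they do the work, as an engineer would, in place of code of your own. Each camera call takes 0.05 s, during which the arm holds its last target. There are 200 camera calls.

TASK

Lift the loaded sieve by its handle, carry it level and set it down lightly on the runners of the catch box. Keeping hold of it, slide it gently until it touches the left sprung stop and then the right one, to feel how much play there is, then shake it side to side between the stops, never ramming them, until all six small shelf pins have dropped into the box. Leave the sieve resting on the runners with the three large levelling feet still in it, and disturb nothing else on the desk.

Things in the scene. Friction and masses are not known exactly. Their poses are not given: they have to be found in the camera images.
- sieve: Hand sieve with the mixed parts in it: pale wooden frame 140 (x) x 130 (y) x 32 mm high with a bridge handle over its middle. Origin: centre of its underside, z up. Loaded mass about 0.63 kg (0.5 to 0.75). Nothing under the handle is higher than 35 mm above the origin.
- handle (a point): Middle of the sieve's handle, 82 mm above the sieve's origin: a straight wooden bar along the sieve's x, 14 mm wide (y) and 16 mm tall, held by a post at each end (x = +-64 mm; 116 mm of it is free to grip).
- deck (a point): Centre of the sieve's deck, 5 mm above the sieve's origin: aluminium slats along x that leave two 18 mm slots (centred at y = +-21.5 mm) and three shallow 3 mm grooves (y = -43, 0, +43 mm) where the pins rest. Pins stay put while the sieve moves smoothly and level; they roll out sideways when it is jolted along its y (about 2.5 m/s2) or tilted by 0.25 rad.
- catch_box: Fixed wooden catch box, open on top, 164 (x) x 270 (y) mm. Origin: centre of its underside, z up; floor 6 mm up. Its two long walls run along its y; their flat tops, 55 mm up and 14 mm wide (60 to 74 mm either side of the middle), are the runners. The sieve slides on them along y, its axes along the box's (or half a turn round).
- track (a point): Centre of the catch box at runner height, 55 mm above its origin: where the sieve's origin is when seated and centred. Guide lips 10 mm above the runners leave 4 mm of play in x on each side of the sieve. Runners and frame are waxed: friction about 0.25, so resting freely the sieve takes 1 to 2.5 N to slide. They are hard: lower the sieve the last millimetres at 20 mm/s or less.
- stop_left: Left stop (+y end of the box). Origin: on the box's floor level, y = +125 mm, a fixed point of its bracket. The bracket carries a dark steel beam across the box (top 96 mm up) with a rubber pad (63 to 81 mm up) facing the sieve. Where the beam is clamped is not measured: with the sieve centred, 6 to 26 mm of play remain. The pad is sprung: 2.5 N per mm, 6 mm of travel, then solid.
- stop_right: Right stop (-y end of the box), the same mirrored: origin at y = -125 mm, a fixed point of its bracket; its beam is clamped on its own, again leaving 6 to 26 mm of play to the centred sieve, to be found by feel; sprung pad as on the left stop.
- pin0: Small part: steel shelf pin, a 12 mm thick, 22 mm long round-ended rod, 15 g. Origin at its centre, x along it. Starts lying in a groove of the sieve, along the sieve's x.
- pin1: Small part: steel shelf pin, a 12 mm thick, 22 mm long round-ended rod, 15 g. Origin at its centre, x along it. Starts lying in a groove of the sieve, along the sieve's x.
- pin2: Small part: steel shelf pin, a 12 mm thick, 22 mm long round-ended rod, 15 g. Origin at its centre, x along it. Starts lying in a groove of the sieve, along the sieve's x.
- pin3: Small part: steel shelf pin, a 12 mm thick, 22 mm long round-ended rod, 15 g. Origin at its centre, x along it. Starts lying in a groove of the sieve, along the sieve's x.
- pin4: Small part: steel shelf pin, a 12 mm thick, 22 mm long round-ended rod, 15 g. Origin at its centre, x along it. Starts lying in a groove of the sieve, along the sieve's x.
- pin5: Small part: steel shelf pin, a 12 mm thick, 22 mm long round-ended rod, 15 g. Origin at its centre, x along it. Starts lying in a groove of the sieve, along the sieve's x.
- foot0: Large part: steel levelling foot, a disc 34 mm across and 8 mm thick with an upright 10 mm stud, 26 mm tall in all, 40 g. Origin: centre of its underside. Starts standing on the sieve's deck, in the row x = 0.
- foot1: Large part: steel levelling foot, a disc 34 mm across and 8 mm thick with an upright 10 mm stud, 26 mm tall in all, 40 g. Origin: centre of its underside. Starts standing on the sieve's deck, in the row x = 0.
- foot2: Large part: steel levelling foot, a disc 34 mm across and 8 mm thick with an upright 10 mm stud, 26 mm tall in all, 40 g. Origin: centre of its underside. Starts standing on the sieve's deck, in the row x = 0.
- screwdriver: Bystander: screwdriver 170 mm long lying near the middle of the desk.
- mug: Bystander: white mug, 80 mm across, 90 mm tall.
- tape: Bystander: roll of clear tape, 60 mm across, 24 mm tall.
- eraser: Bystander: eraser 45 x 25 x 14 mm.
Things that resemble listed ones, but are neither listed nor needed, are in the scene too. Leave any green look-alike of the sieve alone.

How it is judged:
By the outcome, as a careful person would: the job done as asked, in the order asked, and still so for the second after the job is handed in, with the robot touching nothing.
It also fails if it takes over 64 s, if anything falls off the work surface, if the arm or the gripper's body presses on something with over 40 N, if the wrist force passes 120 N, or if a joint passes its speed limit or range.

## Working session

There is one attempt and no reset: what is moved stays moved. The work goes in short steps, Python scripts to look and compute and a tool call to move; the robot and the scene stay as the last step left them, time stands still between calls to the robot, and variables do not carry over. Pictures are saved under pics/ and viewed, at most 10 in all, crops included, and the job is handed in when it is done.

Besides the shell and the picture viewer there is one more tool, called as name([rows], argument=value, ...), one row to a line, values as JSON. send_rows: Moves the arm, as the interface text tells. Its arguments: {"type":"object","properties":{"increments":{"type":"array","items":{"type":"array","items":{"type":"array","items":{"type":"number"}}}},"newtons":{"type":"number"}},"required":["increments"]}

```bash
ls; mkdir -p pics; python3 - <<'E'
from workcell import r
import cv2,numpy as np
s=r.state();print(s['time'],s['tool_pos'],s['tool_rot'],s['contact_force'])
ims=[]
for n in('scene','top'):
    p=r.capture(n);ims.append(p['image'])
    print(n,p['fx'],p['fy'],p['cx'],p['cy'],p['D'],np.round(p['R'],4).tolist(),p['t'])
    cv2.imwrite(f'pics/{n}0.png',p['image'][:,:,::-1])
    for q in('sieve','handle','catch_box','stop_left','stop_right','deck'):
        for o in r.outline_of(p,q)[:3]: print(q,o['confidence'],o['extent'])
E
```

```text
pics
0.0 [223.88265525 474.63794378 404.14118036] [[-9.04405236e-01  4.26673961e-01 -7.07446147e-04]
 [ 4.26674511e-01  9.04404601e-01 -1.08636718e-03]
 [ 1.76292963e-04 -1.28436540e-03 -9.99999160e-01]] [0.22439973 0.10643206 0.44073699]
scene 388.3621369903177 388.3621369903177 316.998634194274 203.53904599027084 [-0.06519928  0.          0.          0.          0.        ] [[0.5397, 0.8416, -0.0181], [0.429, -0.2935, -0.8543], [-0.7243, 0.4533, -0.5195]] [-280.98575817 -152.19813356 1331.45522388]
sieve 0.97 [356.7, 165.6, 74.7, 59.2]
sieve 0.89 [175.0, 176.1, 67.4, 58.9]
handle 0.77 [174.8, 173.0, 66.0, 63.2]
handle 0.73 [161.1, 231.3, 66.6, 63.1]
handle 0.57 [354.5, 166.0, 73.6, 58.4]
catch_box 0.83 [161.0, 194.2, 147.4, 124.1]
stop_left 0.63 [242.0, 192.2, 66.0, 53.0]
stop_right 0.98 [160.3, 228.2, 69.9, 65.5]
stop_right 0.2 [354.0, 163.6, 74.8, 60.9]
deck 0.83 [354.7, 164.4, 73.9, 59.2]
deck 0.79 [175.6, 175.2, 69.3, 58.1]
top 459.21307062037937 459.21307062037937 311.5032636777133 198.1605624615315 [-0.0682112  0.         0.         0.         0.       ] [[0.028, -0.9996, 0.0099], [-0.9914, -0.029, -0.1273], [0.1276, -0.0063, -0.9918]] [-38.28994449 539.61397699 987.33027991]
sieve 0.84 [166.0, 165.2, 63.3, 70.6]
sieve 0.51 [212.8, 176.9, 5.2, 10.4]
handle 0.91 [170.2, 165.1, 62.2, 68.5]
handle 0.57 [354.1, 278.7, 62.9, 75.0]
catch_box 0.87 [327.2, 152.1, 140.5, 102.2]
catch_box 0.54 [170.4, 163.9, 59.6, 69.4]
stop_left 0.76 [326.0, 172.4, 46.7, 80.2]
stop_right 0.73 [420.7, 154.1, 42.7, 80.3]
deck 0.91 [167.4, 165.4, 60.4, 75.4]
deck 0.72 [354.7, 275.4, 65.0, 73.9]
```

```bash
python3 - <<'E'
import cv2,numpy as np
a=cv2.imread('pics/scene0.png');b=cv2.imread('pics/top0.png')
cv2.imwrite('pics/a.png',np.vstack([cv2.resize(a[110:350,110:510],(500,300)),cv2.resize(b[110:390,110:510],(428,300))]) if 0 else cv2.resize(b[120:380,140:500],(800,578),interpolation=cv2.INTER_CUBIC))
cv2.imwrite('pics/b.png',cv2.resize(a[130:330,140:460],(800,500),interpolation=cv2.INTER_CUBIC))
E
```

```text
(no output)
```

View pics/a.png

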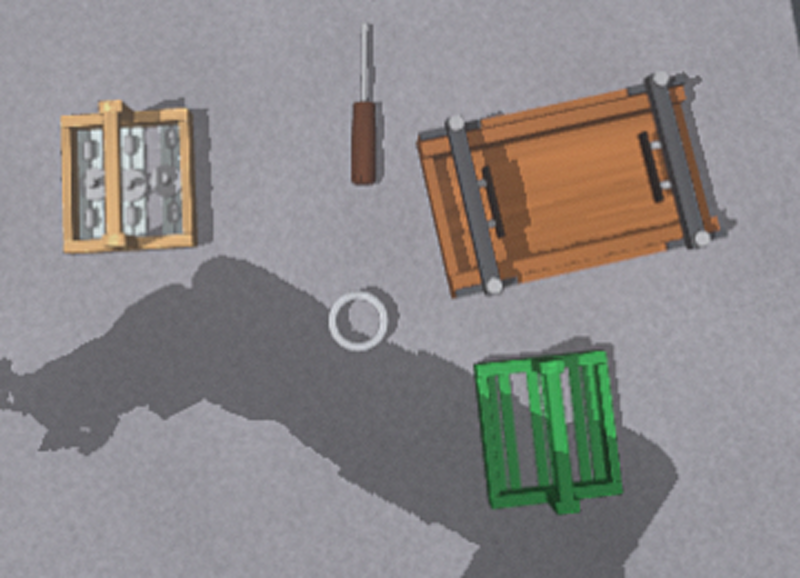

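View pics/b.png

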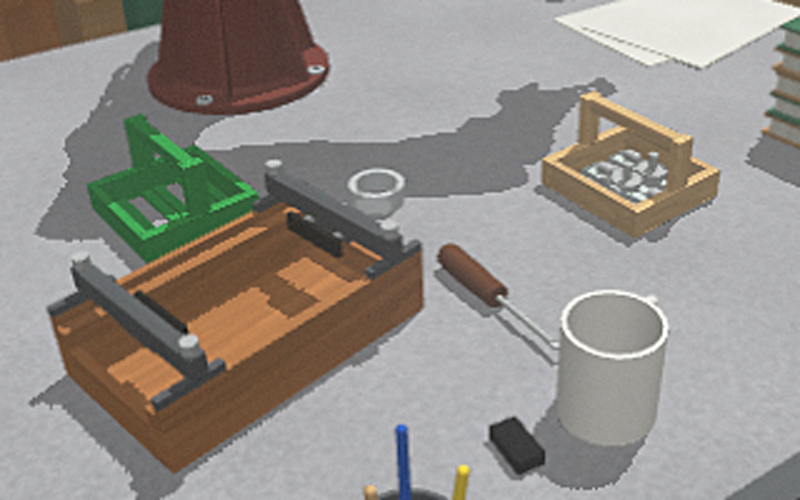

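The top picture shows two candidates for the sieve. The pale wooden one, centred near px (197,201), holds the metal parts. The green one, near px (386,313), is the look-alike and is empty. The pale loaded one fits the description. The catch box is near px (396,205), rotated about 12°, with its beams near px (353,210) and (445,190).

```bash
cat > h.py <<'E'
from workcell import r
import cv2,numpy as np
def ray(p,uv,z,R=None,t=None):
    K=np.array([[p['fx'],0,p['cx']],[0,p['fy'],p['cy']],[0,0,1.]])
    R=np.array(p['R']) if R is None else R; t=np.array(p['t']) if t is None else t
    u=cv2.undistortPoints(np.array(uv,float).reshape(-1,1,2),K,np.array(p['D']))[:,0]
    d=np.c_[u,np.ones(len(u))]@R; c=-R.T@t
    return c+d*((z-c[2])/d[:,2])[:,None]
def project(p,X,R=None,t=None):
    K=np.array([[p['fx'],0,p['cx']],[0,p['fy'],p['cy']],[0,0,1.]])
    R=np.array(p['R']) if R is None else R; t=np.array(p['t']) if t is None else t
    return cv2.projectPoints(np.array(X,float).reshape(-1,1,3),cv2.Rodrigues(R)[0],t,K,np.array(p['D']))[0][:,0]
def wrist(name):
    s=r.state();p=r.capture('wrist');T=np.array(p['T_tool_cam'])
    W=np.eye(4);W[:3,:3]=s['tool_rot'];W[:3,3]=s['tool_pos'];C=W@T
    R=C[:3,:3].T;t=-R@C[:3,3]
    cv2.imwrite(f'pics/{name}.png',p['image'][:,:,::-1]);return s,p,R,t
E
python3 - <<'E'
from h import *
p=r.capture('top')
f=lambda L:np.array(L)/2.2222+[140,120]
def show(n,L,z):
    X=ray(p,f(L),z);print(n,np.round(X[:,:2],0).tolist(),'mean',X.mean(0).round(1))
show('sieve',[(62,117),(192,110),(196,245),(65,252)],32)
show('handle',[(113,103),(116,243)],90)
show('box',[(418,142),(685,85),(718,230),(452,297)],65)
show('beamL',[(456,122),(494,286)],105)
show('beamR',[(660,78),(702,238)],105)
show('padL',[(488,168),(499,235)],80);show('padR',[(643,133),(658,202)],80)
show('screwdriver',[(366,25),(363,185)],10)
show('tape',[(358,321)],24)
for a,n in((0,'f'),):
    T=np.array(r.capture('wrist')['T_tool_cam']);print(T.round(3).tolist())
E
```

```text
sieve [[589.0, 303.0], [600.0, 170.0], [464.0, 159.0], [453.0, 290.0]] mean [526.6 230.7  32. ]
handle [[594.0, 236.0], [460.0, 225.0]] mean [527.2 230.6  90. ]
box [[569.0, -58.0], [634.0, -322.0], [491.0, -353.0], [419.0, -94.0]] mean [ 528.3 -206.5   65. ]
beamL [[582.0, -91.0], [430.0, -129.0]] mean [ 506.3 -110.3  105. ]
beamR [[631.0, -285.0], [480.0, -324.0]] mean [ 555.3 -304.4  105. ]
padL [[543.0, -125.0], [479.0, -136.0]] mean [ 511.2 -130.6   80. ]
padR [[582.0, -275.0], [515.0, -289.0]] mean [ 548.4 -282.1   80. ]
screwdriver [[700.0, -3.0], [531.0, -5.0]] mean [615.8  -3.8  10. ]
tape [[393.0, -4.0]] mean [393.5  -4.   24. ]
[[-0.001, -0.945, -0.326, 85.201], [1.0, -0.0, -0.001, -0.074], [0.001, -0.326, 0.945, 31.098], [0.0, 0.0, 0.0, 1.0]]
```

send_rows([
  [[-0.045,-0.011,0,0,0,-0.06,0.085],[-0.09,-0.022,0,0,0,-0.13,0.085],[-0.14,-0.034,0,0,0,-0.2,0.085],[-0.19,-0.046,0,0,0,-0.27,0.085],[-0.24,-0.058,0,0,0,-0.34,0.085],[-0.29,-0.07,0,0,0,-0.41,0.085],[-0.34,-0.082,0,0,0,-0.48,0.085],[-0.378,-0.091,0,0,0,-0.52,0.085]],
], newtons=80)

```text
time: 1.6
tool_pos: [528.6, 229.4, 404.8]
tool_rot: [[-0.997, -0.081, 0.0], [-0.081, 0.997, 0.0], [-0.0, 0.0, -1.0]]
contact_force: [-0.2, 0.5, 0.4]
width: 0.996
grip_force: 0.0
```

send_rows([
  [[0,0,0,0,0,0,0.085],[0,0,0,0,0,0,0.085]],
])

```text
time: 1.8
tool_pos: [527.6, 230.4, 404.3]
tool_rot: [[-0.997, -0.077, -0.001], [-0.077, 0.997, 0.0], [0.001, 0.0, -1.0]]
contact_force: [-0.0, 0.3, 0.4]
width: 0.995
grip_force: 0.0
```

```bash
cat >> h.py <<'E'
def go(s,grasp,ydeg,n=''):
    "print tool-frame shift in m and z turn to bring grasp point to world pos, tool y at ydeg, tool down"
    from scipy.spatial.transform import Rotation as Ro
    R=np.array(s['tool_rot']);a=np.radians(ydeg)
    y=np.array([np.cos(a),np.sin(a),0]);z=np.array([0,0,-1.]);G=np.c_[np.cross(y,z),y,z]
    d=R.T@(np.array(grasp)-155*z-s['tool_pos'])/1000
    print(n,'shift',d.round(4),'turn',Ro.from_matrix(R.T@G).as_rotvec().round(4))
E
python3 - <<'E'
from h import *
s,p,R,t=wrist('w1')
print(s['time'],s['tool_pos'],s['tool_rot'],s['joint_positions'])
a=np.radians(4.7);ex=np.array([np.cos(a),np.sin(a),0])
c=np.array([527,230.6,0])
im=p['image'][:,:,::-1].copy()
pts=[c+ex*dx+np.array([0,0,90]) for dx in(-72,0,72)]+[c+ex*dx+np.array([-ex[1],ex[0],0])*dy+[0,0,32] for dx in(-70,70) for dy in(-65,65)]
for u in project(p,pts,R,t): cv2.drawMarker(im,tuple(int(v) for v in u),(0,0,255),0,12,1)
cv2.imwrite('pics/w1m.png',im)
go(s,[527,230.6,82],94.7)
E
```

```text
1.8 [527.61641636 230.3631618  404.30185758] [[-9.97054998e-01 -7.66860094e-02 -7.65916058e-04]
 [-7.66860495e-02  9.97055289e-01  2.30922043e-05]
 [ 7.61889808e-04  8.17592744e-05 -9.99999706e-01]] [ 2.84635219e-01  3.88336622e-01 -1.27747792e-02  1.17041354e+00
  2.37237943e-04  2.07873730e-01]
 shift [0.0005 0.0003 0.1673] turn [ 0.0001 -0.0008 -0.0053]
```

View pics/w1m.png

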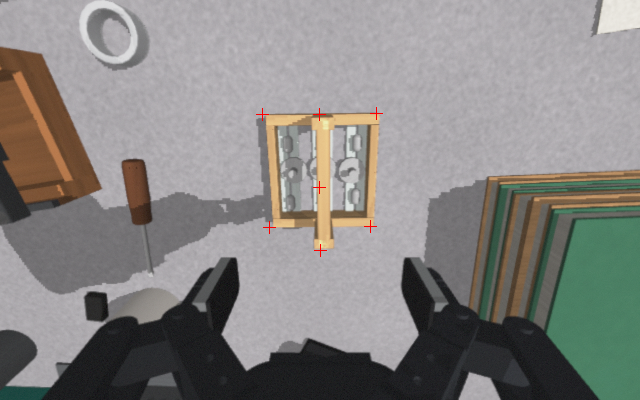

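The pale, loaded sieve is directly below the gripper. Its handle runs from px (320,118) to (322,247), about 2–3 px right of my marks, so I'm correcting by +2.5 mm in tool y. The green look-alike isn't in this view.

send_rows([
  [[0,0.0028,0.03,0,0,-0.003,0.085],[0,0.0028,0.07,0,0,-0.003,0.085],[0,0.0028,0.11,0,0,-0.003,0.085],[0,0.0028,0.14,0,0,-0.003,0.085],[0,0.0028,0.16,0,0,-0.003,0.085],[0,0.0028,0.167,0,0,-0.003,0.085],[0,0.0028,0.167,0,0,-0.003,0.085],[0,0.0028,0.167,0,0,-0.003,0.06]],
])

```text
time: 2.65
tool_pos: [526.9, 234.7, 238.9]
tool_rot: [[-0.997, -0.083, 0.001], [-0.083, 0.997, 0.0], [-0.002, 0.0, -1.0]]
contact_force: [-0.2, 0.6, 0.9]
width: 0.848
grip_force: 0.0
```

send_rows([
  [[0,0,0,0,0,0,0.04],[0,0,0,0,0,0,0.03],[0,0,0,0,0,0,0.024],[0,0,0,0,0,0,0.02],[0,0,0,0,0,0,0.017],[0,0,0,0,0,0,0.014],[0,0,0,0,0,0,0.01],[0,0,0,0,0,0,0.005]],
])

```text
time: 3.45
tool_pos: [526.9, 233.9, 238.0]
tool_rot: [[-0.997, -0.082, 0.0], [-0.082, 0.997, -0.0], [-0.0, -0.0, -1.0]]
contact_force: [-0.7, -0.8, 6.2]
width: 0.15
grip_force: 78.6
```

send_rows([
  [[0,0,-0.003,0,0,0,0.005],[0,0,-0.012,0,0,0,0.005],[0,0,-0.03,0,0,0,0.005],[0,0,-0.055,0,0,0,0.005],[0,0,-0.085,0,0,0,0.005],[0,0,-0.115,0,0,0,0.005],[0,0,-0.135,0,0,0,0.005],[0,0,-0.145,0,0,0,0.005]],
], newtons=90)

```text
time: 4.25
tool_pos: [527.0, 234.2, 384.7]
tool_rot: [[-0.997, -0.082, 0.002], [-0.082, 0.997, 0.001], [-0.002, 0.001, -1.0]]
contact_force: [0.1, 0.0, -6.3]
width: 0.145
grip_force: 88.1
```

```bash
python3 - <<'E'
from h import *
s=r.state();print(s['time'],s['tool_pos'],s['contact_force'],s['wrist_torque'],s['width'],s['grip_force'])
go(s,[529.5,-207,224],104.2)
E
```

```text
4.25 [526.96225285 234.18568261 384.71288683] [ 0.06400404  0.00852354 -6.27330289] [-0.02515636  0.03574574  0.03010653] 0.14490801555193925 88.0907928943634
 shift [ 0.0338 -0.4399  0.0054] turn [ 0.0005  0.0021 -0.1655]
```

send_rows([
  [[0.0003,-0.004,0,0,0,0,0.005],[0.001,-0.014,0,0,0,0,0.005],[0.0024,-0.031,0,0,0,0,0.005],[0.0042,-0.055,0,0,0,0,0.005],[0.0065,-0.085,0,0,0,0,0.005],[0.0092,-0.12,0,0,0,0,0.005],[0.0122,-0.158,0,0,0,0,0.005],[0.0153,-0.198,0,0,0,0,0.005]],
])

```text
time: 5.05
tool_pos: [526.9, 33.0, 381.7]
tool_rot: [[-0.997, -0.082, -0.002], [-0.082, 0.997, -0.0], [0.002, -0.0, -1.0]]
contact_force: [1.3, -1.0, -6.9]
width: 0.143
grip_force: 88.1
```

send_rows([
  [[0.003,-0.04,0,0,0,-0.01,0.005],[0.006,-0.08,0,0,0,-0.03,0.005],[0.0091,-0.118,0,0,0,-0.055,0.005],[0.0118,-0.153,0,0,0,-0.085,0.005],[0.0141,-0.183,0,0,0,-0.115,0.005],[0.016,-0.207,0,0,0,-0.14,0.005],[0.0173,-0.224,0,0,0,-0.157,0.005],[0.018,-0.234,0,0,0,-0.165,0.005]],
])

```text
time: 5.85
tool_pos: [527.9, -201.5, 381.6]
tool_rot: [[-0.97, -0.243, -0.002], [-0.243, 0.97, 0.0], [0.002, 0.001, -1.0]]
contact_force: [0.9, -0.1, -5.9]
width: 0.142
grip_force: 88.1
```

send_rows([
  [[0,-0.004,0,0,0,0,0.005],[0,-0.006,0,0,0,0,0.005],[0,-0.007,0,0,0,0,0.005],[0,-0.007,0,0,0,0,0.005]],
])

```text
time: 6.25
tool_pos: [530.9, -205.5, 382.7]
tool_rot: [[-0.969, -0.245, -0.0], [-0.245, 0.969, 0.0], [0.0, 0.0, -1.0]]
contact_force: [-0.3, -0.1, -6.2]
width: 0.144
grip_force: 88.2
```

```bash
python3 - <<'E'
from h import *
s=r.state();print(s['time'],s['tool_pos'],s['tool_rot'],s['contact_force'],s['joint_positions'])
go(s,[529.5,-207,224],104.2)
s,w,R,t=wrist('w2')
a=w['image'][:,:,::-1]
p=r.capture('scene');cv2.imwrite('pics/s2.png',p['image'][:,:,::-1])
b=cv2.resize(p['image'][130:340,130:350,::-1],None,fx=2,fy=2,interpolation=cv2.INTER_CUBIC)[:,:, :]
p=r.capture('top');cv2.imwrite('pics/t2.png',p['image'][:,:,::-1])
c=cv2.resize(p['image'][130:270,310:490,::-1],None,fx=2.2,fy=2.2,interpolation=cv2.INTER_CUBIC)
o=np.zeros((600,800,3),np.uint8);o[:250,:400]=cv2.resize(a,(400,250));o[250:250+308,:396]=c[:308,:396];o[:382,400:]=cv2.resize(b,(400,382))
cv2.imwrite('pics/c2.png',o)
E
```

```text
6.25 [ 530.85097145 -205.46713564  382.66626276] [[-9.69447047e-01 -2.45300646e-01 -1.30398000e-04]
 [-2.45300668e-01  9.69447032e-01  1.87739360e-04]
 [ 8.03613680e-05  2.13990084e-04 -9.99999974e-01]] [-0.32503357 -0.11057202 -6.16420695] [-4.97743539e-01  3.87279467e-01 -7.20309936e-02  1.11169008e+00
  1.02701712e-04 -7.45573365e-01]
 shift [ 0.0017 -0.0012  0.0037] turn [ 0.0002 -0.0001 -0.    ]
```

View pics/c2.png

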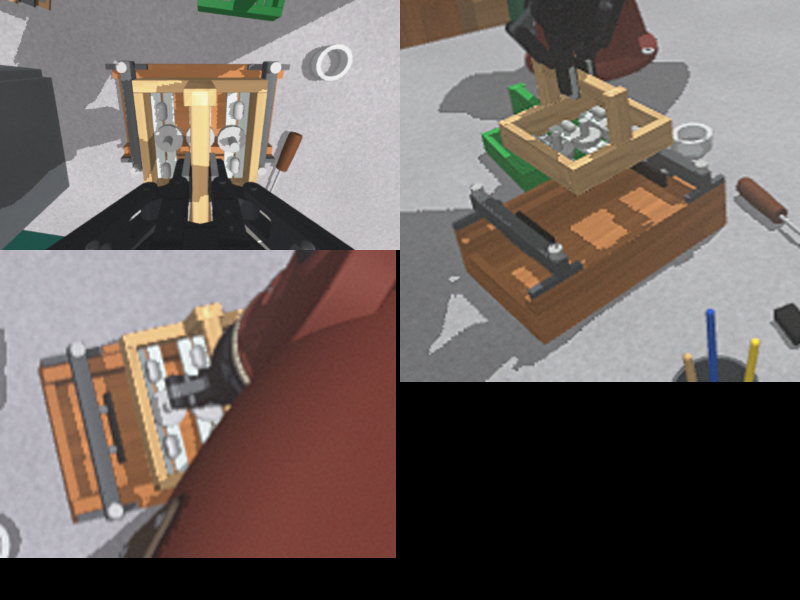

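The sieve is held level over the box. Stud caps in the wrist picture sit near full-size px (195,109) and (438,109). Next I'm triangulating the studs and overlaying the box and sieve models.

```bash
python3 - <<'E'
from h import *
s,w,R,t=wrist('w3')
T=r.capture('top');S=r.capture('scene')
def P(p,uv,R=None,t=None):
    K=np.array([[p['fx'],0,p['cx']],[0,p['fy'],p['cy']],[0,0,1.]])
    R=np.array(p['R']) if R is None else R; t=np.array(p['t']) if t is None else t
    return cv2.undistortPoints(np.array(uv,float).reshape(-1,1,2),K,np.array(p['D'])).reshape(2,1),np.c_[R,t]
top=dict(Lh=(345.2,174.9),Ll=(362.3,248.7),Rh=(437,155.1),Rl=(455.9,227.1))
sc=dict(Ll=(250,195.6),Lh=(296,222.8),Rl=(172.8,234.8),Rh=(215.2,267.2))
X={}
for k in top:
    u1,P1=P(T,top[k]);u2,P2=P(S,sc[k]);x=cv2.triangulatePoints(P1,P2,u1,u2)[:,0];X[k]=x[:3]/x[3];print(k,X[k].round(1))
c=sum(X.values())/4
d=(X['Lh']+X['Ll']-X['Rh']-X['Rl']);e=(X['Lh']+X['Rh']-X['Ll']-X['Rl'])
print('c',c,'angle y',np.degrees(np.arctan2(d[1],d[0])),'x',np.degrees(np.arctan2(e[1],e[0])))
im=w['image'][:,:,::-1].copy()
def rect(c,ang,hx,hy,z,col):
    a=np.radians(ang);ex=np.array([np.cos(a),np.sin(a)]);ey=np.array([-ex[1],ex[0]])
    q=[np.r_[c+ex*i*hx+ey*j*hy,z] for i,j in((-1,-1),(-1,1),(1,1),(1,-1))]
    cv2.polylines(im,[project(w,q,R,t).round().astype(int)],True,col,1)
rect(np.array([529.5,-207]),14.2,82,135,65,(255,0,255))
g=s['tool_pos'];z0=g[2]-155-82
rect(g[:2],14.2,70,65,z0+32,(0,0,255));rect(g[:2],14.2,72,7,z0+90,(0,0,255))
for v in X.values():
    u=project(w,[v],R,t)[0];cv2.drawMarker(im,tuple(int(i) for i in u),(255,255,0),0,10,1)
cv2.imwrite('pics/w3m.png',cv2.resize(im[80:310,140:500],(800,511),interpolation=cv2.INTER_CUBIC))
E
```

```text
Lh [583.8 -91.4  99. ]
Ll [ 430.8 -128.2  103.9]
Rh [ 631.3 -285.4  103.5]
Rl [ 480.5 -323.7   99.9]
c [ 531.5990313  -207.1694787   101.59957753] angle y 104.02837665668227 x 13.874581185697727
```

View pics/w3m.png

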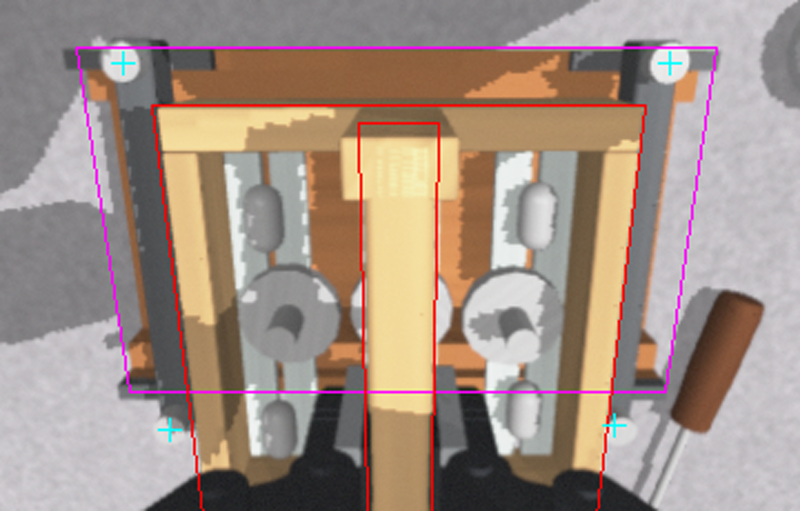

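send_rows([
  [[0.0003,-0.0006,0.004,0,0,0,0.005],[0.0006,-0.0012,0.012,0,0,0,0.005],[0.0009,-0.0018,0.026,0,0,0,0.005],[0.0009,-0.0024,0.042,0,0,0,0.005],[0.0009,-0.0024,0.056,0,0,0,0.005],[0.0009,-0.0024,0.067,0,0,0,0.005],[0.0009,-0.0024,0.073,0,0,0,0.005],[0.0009,-0.0024,0.075,0,0,0,0.005]],
])

```text
time: 7.35
tool_pos: [530.3, -208.5, 307.0]
tool_rot: [[-0.97, -0.245, -0.001], [-0.245, 0.97, 0.0], [0.001, 0.001, -1.0]]
contact_force: [0.8, -0.4, -6.5]
width: 0.144
grip_force: 88.2
```

send_rows([
  [[0,0,0,0,0,0,0.005],[0,0,0,0,0,0,0.005]],
])

```text
time: 7.55
tool_pos: [530.8, -208.7, 308.3]
tool_rot: [[-0.97, -0.245, 0.001], [-0.245, 0.97, -0.001], [-0.001, -0.001, -1.0]]
contact_force: [-0.1, -0.6, -6.7]
width: 0.147
grip_force: 88.2
```

send_rows([
  [[0,0,0.0015,0,0,0,0.005],[0,0,0.003,0,0,0,0.005],[0,0,0.0045,0,0,0,0.005],[0,0,0.006,0,0,0,0.005],[0,0,0.0072,0,0,0,0.005],[0,0,0.0084,0,0,0,0.005],[0,0,0.009,0,0,0,0.005],[0,0,0.009,0,0,0,0.005]],
])

```text
time: 8.35
tool_pos: [530.5, -208.6, 298.6]
tool_rot: [[-0.97, -0.245, -0.0], [-0.245, 0.97, 0.0], [0.0, 0.0, -1.0]]
contact_force: [-0.3, 0.7, -7.6]
width: 0.144
grip_force: 88.1
```

send_rows([
  [[0,0,0.001,0,0,0,0.005],[0,0,0.002,0,0,0,0.005],[0,0,0.003,0,0,0,0.005],[0,0,0.004,0,0,0,0.005]],
])

```text
time: 8.75
tool_pos: [530.5, -208.6, 294.6]
tool_rot: [[-0.97, -0.245, -0.0], [-0.245, 0.97, 0.0], [0.0, 0.0, -1.0]]
contact_force: [0.1, 0.1, -7.3]
width: 0.143
grip_force: 88.1
```

send_rows([
  [[0,0,0.001,0,0,0,0.005],[0,0,0.002,0,0,0,0.005],[0,0,0.002,0,0,0,0.005]],
])

```text
time: 9.05
tool_pos: [530.6, -208.6, 293.0]
tool_rot: [[-0.97, -0.245, 0.001], [-0.245, 0.97, -0.0], [-0.0, -0.0, -1.0]]
contact_force: [-1.6, 0.5, -2.2]
width: 0.148
grip_force: 88.6
```

send_rows([
  [[0,0,0.0005,0,0,0,0.005],[0,0,0.0005,0,0,0,0.005],[0,0,0.0005,0,0,0,0.005]],
])

```text
time: 9.35
tool_pos: [530.7, -208.7, 293.0]
tool_rot: [[-0.97, -0.245, 0.001], [-0.245, 0.97, -0.001], [-0.001, -0.001, -1.0]]
contact_force: [-2.0, 1.1, 5.9]
width: 0.143
grip_force: 89.8
```

```bash
python3 - <<'E'
from h import *
s=r.state();print(s['time'],s['tool_pos'],s['contact_force'],s['wrist_torque'])
print(r.state()['contact_force'])
s,w,R,t=wrist('w4')
p=r.capture('scene')
o=np.zeros((560,800,3),np.uint8)
o[:288,:500]=cv2.resize(w['image'][80:310,120:520,::-1],(500,288))
o[:560,500:]=0
b=cv2.resize(p['image'][180:310,140:320,::-1],(374,270),interpolation=cv2.INTER_CUBIC)
o[288:558,:374]=b
p=r.capture('top');o[288:558,400:400+347]=cv2.resize(p['image'][140:280,310:490,::-1],(347,270),interpolation=cv2.INTER_CUBIC)
cv2.imwrite('pics/c4.png',o)
E
```

```text
9.35 [ 530.72459005 -208.66983563  293.0171164 ] [-2.01402889  1.07549341  5.92923858] [ 0.22900553  0.49609807 -0.00828731]
[-2.01402889  1.07549341  5.92923858]
```

View pics/c4.png

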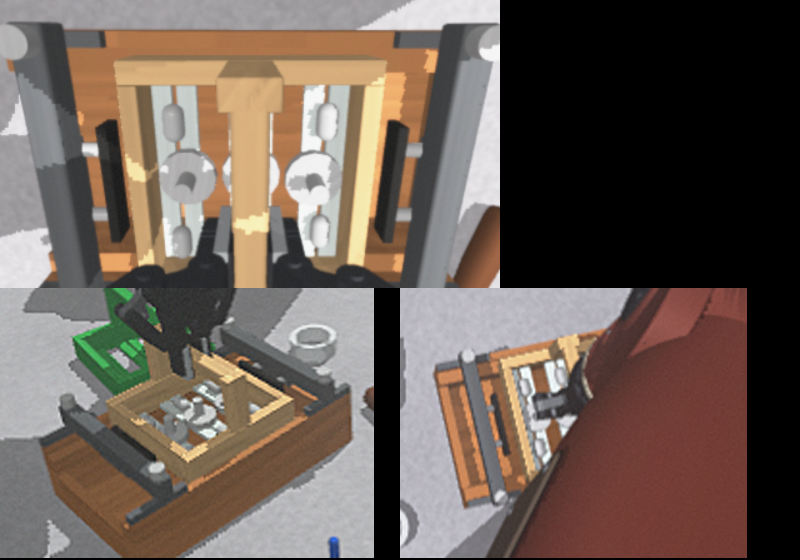

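The wrist view shows the sieve seated between the runner lips, with both rubber pads clear of the frame. The pins near px (173,122) and (328,122), and (182,238) and (320,230), are still in their grooves. I'm easing the downforce, then feeling for the left stop.

send_rows([
  [[0,0,-0.0006,0,0,0,0.005],[0,0,-0.0006,0,0,0,0.005],[0,0.0005,-0.0006,0,0,0,0.005],[0,0.0012,-0.0006,0,0,0,0.005],[0,0.002,-0.0006,0,0,0,0.005],[0,0.003,-0.0006,0,0,0,0.005],[0,0.004,-0.0006,0,0,0,0.005],[0,0.005,-0.0006,0,0,0,0.005]],
])

```text
time: 10.3
tool_pos: [529.4, -203.7, 293.0]
tool_rot: [[-0.97, -0.245, 0.0], [-0.245, 0.97, -0.0], [-0.0, -0.0, -1.0]]
contact_force: [0.7, -1.3, 1.7]
width: 0.144
grip_force: 89.6
```

send_rows([
  [[0,0.001,0,0,0,0,0.005],[0,0.002,0,0,0,0,0.005],[0,0.003,0,0,0,0,0.005]],
])

```text
time: 10.6
tool_pos: [528.7, -200.9, 293.0]
tool_rot: [[-0.97, -0.245, 0.0], [-0.245, 0.97, -0.0], [-0.0, -0.0, -1.0]]
contact_force: [1.7, -2.6, 5.0]
width: 0.144
grip_force: 89.8
```

send_rows([
  [[0,0.001,-0.0002,0,0,0,0.005],[0,0.002,-0.0003,0,0,0,0.005],[0,0.003,-0.0003,0,0,0,0.005]],
])

```text
time: 10.9
tool_pos: [527.7, -197.8, 293.0]
tool_rot: [[-0.97, -0.245, -0.0], [-0.245, 0.97, 0.0], [0.0, 0.0, -1.0]]
contact_force: [0.5, -2.6, 3.2]
width: 0.146
grip_force: 89.5
```

send_rows([
  [[0,0.001,0,0,0,0,0.005],[0,0.002,0,0,0,0,0.005]],
])

```text
time: 11.1
tool_pos: [527.3, -196.1, 293.0]
tool_rot: [[-0.97, -0.245, -0.0], [-0.245, 0.97, -0.001], [0.0, -0.0, -1.0]]
contact_force: [0.4, -3.6, 1.0]
width: 0.144
grip_force: 89.3
```

send_rows([
  [[0,0.001,0,0,0,0,0.005],[0,0.001,0,0,0,0,0.005]],
])

```text
time: 11.3
tool_pos: [527.1, -195.2, 293.0]
tool_rot: [[-0.97, -0.244, -0.0], [-0.244, 0.97, -0.001], [0.0, -0.001, -1.0]]
contact_force: [0.6, -3.8, 1.3]
width: 0.145
grip_force: 89.2
```

send_rows([
  [[0,0.001,0,0,0,0,0.005],[0,0.001,0,0,0,0,0.005]],
])

```text
time: 11.5
tool_pos: [526.9, -194.5, 293.1]
tool_rot: [[-0.97, -0.244, 0.0], [-0.244, 0.97, -0.001], [0.0, -0.001, -1.0]]
contact_force: [0.5, -6.4, 0.7]
width: 0.148
grip_force: 89.2
```

send_rows([
  [[0,-0.001,0,0,0,0,0.005],[0,-0.003,0,0,0,0,0.005],[0,-0.0055,0,0,0,0,0.005],[0,-0.008,0,0,0,0,0.005],[0,-0.0105,0,0,0,0,0.005],[0,-0.013,0,0,0,0,0.005],[0,-0.0155,0,0,0,0,0.005],[0,-0.0175,0,0,0,0,0.005]],
])

```text
time: 12.3
tool_pos: [531.2, -211.2, 293.0]
tool_rot: [[-0.97, -0.245, -0.0], [-0.245, 0.97, 0.0], [0.0, 0.0, -1.0]]
contact_force: [-1.1, 1.9, 2.5]
width: 0.149
grip_force: 89.5
```

send_rows([
  [[0,-0.001,0,0,0,0,0.005],[0,-0.002,0,0,0,0,0.005],[0,-0.003,0,0,0,0,0.005],[0,-0.004,0,0,0,0,0.005]],
])

```text
time: 12.7
tool_pos: [532.1, -214.9, 293.0]
tool_rot: [[-0.97, -0.245, -0.0], [-0.245, 0.97, 0.0], [0.0, 0.0, -1.0]]
contact_force: [-0.1, 1.7, 1.8]
width: 0.146
grip_force: 89.3
```

send_rows([
  [[0,-0.001,0,0,0,0,0.005],[0,-0.002,0,0,0,0,0.005],[0,-0.003,0,0,0,0,0.005]],
])

```text
time: 13.0
tool_pos: [532.8, -217.9, 293.0]
tool_rot: [[-0.97, -0.245, -0.0], [-0.245, 0.97, 0.0], [0.0, 0.0, -1.0]]
contact_force: [-1.3, 1.5, 0.4]
width: 0.147
grip_force: 89.2
```

send_rows([
  [[0,-0.001,0,0,0,0,0.005],[0,-0.002,0,0,0,0,0.005]],
])

```text
time: 13.2
tool_pos: [533.3, -219.6, 293.0]
tool_rot: [[-0.97, -0.245, -0.0], [-0.245, 0.97, 0.001], [0.0, 0.001, -1.0]]
contact_force: [-0.4, 3.6, 1.3]
width: 0.145
grip_force: 89.3
```

send_rows([
  [[0,-0.001,0,0,0,0,0.005],[0,-0.001,0,0,0,0,0.005]],
])

```text
time: 13.4
tool_pos: [533.5, -220.5, 293.0]
tool_rot: [[-0.97, -0.245, -0.0], [-0.245, 0.97, 0.001], [0.0, 0.001, -1.0]]
contact_force: [-0.8, 4.7, 1.5]
width: 0.144
grip_force: 89.4
```

send_rows([
  [[0,-0.0006,0,0,0,0,0.005],[0,-0.0006,0,0,0,0,0.005]],
])

```text
time: 13.6
tool_pos: [533.6, -220.9, 293.0]
tool_rot: [[-0.97, -0.245, -0.0], [-0.245, 0.97, 0.001], [0.0, 0.001, -1.0]]
contact_force: [0.4, 5.8, 1.9]
width: 0.149
grip_force: 89.4
```

send_rows([
  [[0,0.001,0,0,0,0,0.005],[0,0.004,0,0,0,0,0.005],[0,0.007,0,0,0,0,0.005],[0,0.01,0,0,0,0,0.005],[0,0.013,0,0,0,0,0.005],[0,0.014,0,0,0,0,0.005]],
])

```text
time: 14.2
tool_pos: [530.2, -207.4, 293.0]
tool_rot: [[-0.97, -0.245, -0.0], [-0.245, 0.97, -0.0], [0.0, 0.0, -1.0]]
contact_force: [-0.7, -0.7, -3.7]
width: 0.148
grip_force: 88.7
```

send_rows([
  [[0,0.006,0,0,0,0,0.005],[0,-0.006,0,0,0,0,0.005],[0,0.006,0,0,0,0,0.005],[0,-0.006,0,0,0,0,0.005],[0,0.006,0,0,0,0,0.005],[0,-0.006,0,0,0,0,0.005],[0,0.006,0,0,0,0,0.005],[0,0,0,0,0,0,0.005]],
])

```text
time: 15.0
tool_pos: [529.8, -206.2, 293.1]
tool_rot: [[-0.969, -0.246, -0.001], [-0.246, 0.969, 0.002], [0.0, 0.002, -1.0]]
contact_force: [-1.2, 0.6, -5.1]
width: 0.147
grip_force: 89.1
```

```bash
python3 - <<'E'
from h import *
s,w,R,t=wrist('w5');print(s['time'],s['tool_pos'])
cv2.imwrite('pics/w5m.png',cv2.resize(w['image'][80:310,120:520,::-1],(800,460),interpolation=cv2.INTER_CUBIC))
E
```

```text
15.0 [ 529.80583117 -206.21013204  293.05598456]
```

View pics/w5m.png

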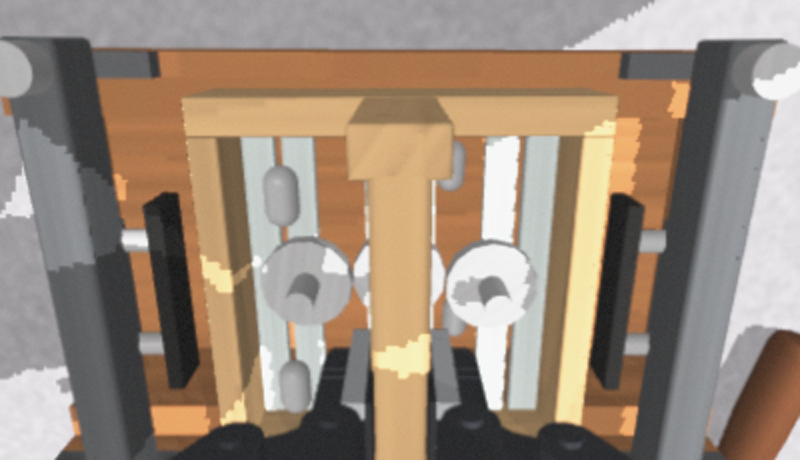

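The two right-hand (+y) pins have left their groove: they now show low near px (452,165) and (455,318). The left pins, at (282,195) and (295,385), are still in theirs. I'm shaking a bit wider and resting a little more weight on the runners.

send_rows([
  [[0,-0.0015,0.0004,0,0,0,0.005],[0,0.0065,0.0004,0,0,0,0.005],[0,-0.0095,0.0004,0,0,0,0.005],[0,0.0065,0.0004,0,0,0,0.005],[0,-0.0095,0.0004,0,0,0,0.005],[0,0.0065,0.0004,0,0,0,0.005],[0,-0.0095,0.0004,0,0,0,0.005],[0,-0.0095,0.0004,0,0,0,0.005]],
])

```text
time: 15.85
tool_pos: [533.0, -217.6, 293.0]
tool_rot: [[-0.97, -0.244, 0.001], [-0.244, 0.97, -0.001], [-0.001, -0.002, -1.0]]
contact_force: [1.4, -1.0, 2.3]
width: 0.142
grip_force: 90.3
```

send_rows([
  [[0,0.016,0,0,0,0,0.005],[0,0,0,0,0,0,0.005],[0,0.016,0,0,0,0,0.005],[0,0,0,0,0,0,0.005],[0,0.016,0,0,0,0,0.005],[0,0,0,0,0,0,0.005],[0,0.016,0,0,0,0,0.005],[0,0.008,0,0,0,0,0.005]],
])

```text
time: 16.65
tool_pos: [530.0, -206.6, 293.0]
tool_rot: [[-0.969, -0.246, -0.001], [-0.246, 0.969, 0.003], [0.0, 0.003, -1.0]]
contact_force: [-1.5, 2.1, 4.3]
width: 0.149
grip_force: 90.5
```

```bash
python3 - <<'E'
from h import *
s,w,R,t=wrist('w6');print(s['time'],s['tool_pos'],s['contact_force'])
p=r.capture('scene')
o=np.zeros((600,800,3),np.uint8)
o[:345,:600]=cv2.resize(w['image'][80:310,120:520,::-1],(600,345),interpolation=cv2.INTER_CUBIC)
o[345:600,:425]=cv2.resize(p['image'][190:310,140:340,::-1],(425,255),interpolation=cv2.INTER_CUBIC)
cv2.imwrite('pics/w6m.png',o)
E
```

```text
16.65 [ 529.97730052 -206.62948032  293.00316424] [-1.54462898  2.06133038  4.27274296]
```

View pics/w6m.png

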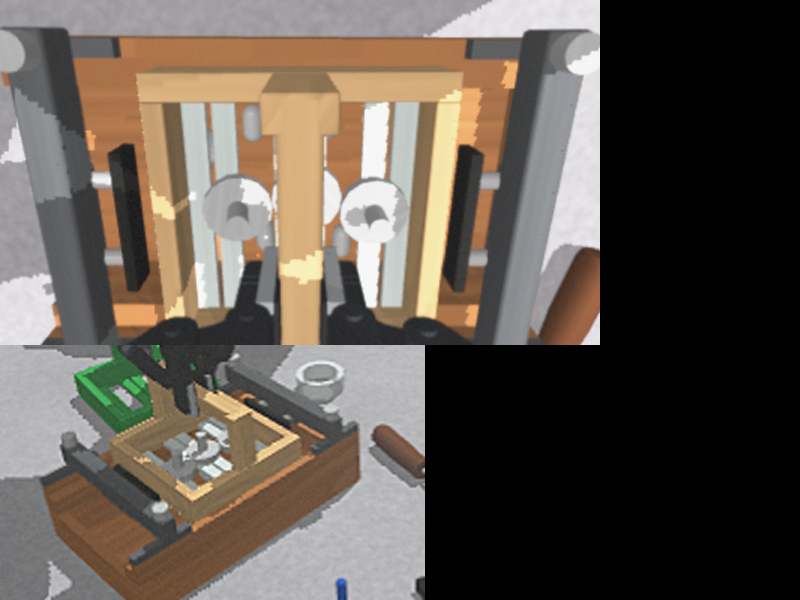

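The left pins have now left their grooves too. The pin shapes at px (252,120), (260,238) and (342,240) look low, through the slots. The centre groove is hidden under the handle, so I'm doing one more shake and then checking it in the scene camera.

send_rows([
  [[0,0.0065,0,0,0,0,0.005],[0,-0.0095,0,0,0,0,0.005],[0,0.0065,0,0,0,0,0.005],[0,-0.0095,0,0,0,0,0.005],[0,0.0065,0,0,0,0,0.005],[0,-0.0095,0,0,0,0,0.005],[0,0.0065,0,0,0,0,0.005],[0,-0.001,0,0,0,0,0.005]],
])

```text
time: 17.55
tool_pos: [530.3, -207.6, 293.0]
tool_rot: [[-0.969, -0.247, -0.001], [-0.247, 0.969, 0.003], [0.0, 0.003, -1.0]]
contact_force: [-0.7, 3.2, 7.1]
width: 0.146
grip_force: 90.9
```

send_rows([
  [[0,0,0,0,0,0,0.005],[0,0,0,0,0,0,0.005]],
])

```text
time: 17.75
tool_pos: [530.7, -209.3, 293.0]
tool_rot: [[-0.969, -0.245, -0.0], [-0.245, 0.969, 0.001], [-0.0, 0.001, -1.0]]
contact_force: [0.2, 0.2, 6.4]
width: 0.144
grip_force: 90.8
```

```bash
python3 - <<'E'
from h import *
s,w,R,t=wrist('w7');print(s['time'],s['tool_pos'],s['contact_force'])
p=r.capture('scene')
for n,q in(('w',w),('s',p)):
  for k in('pin0','foot0'):
    print(n,k,[(round(o['confidence'],2),np.round(o['extent']).astype(int).tolist()) for o in r.outline_of(q,k)])
o=np.zeros((600,800,3),np.uint8)
o[:,:]=cv2.resize(p['image'][200:275,180:280,::-1],(800,600),interpolation=cv2.INTER_CUBIC)
cv2.imwrite('pics/s7m.png',o)
E
```

```text
17.75 [ 530.73960806 -209.27556955  293.01992473] [0.16951331 0.18981628 6.4283872 ]
w pin0 [(0.66, [286, 147, 7, 25]), (0.64, [260, 168, 1, 18]), (0.63, [347, 231, 8, 19]), (0.43, [290, 223, 9, 21])]
w foot0 [(0.93, [344, 198, 50, 42]), (0.88, [251, 195, 52, 43]), (0.66, [298, 188, 48, 36]), (0.43, [209, 125, 217, 231])]
s pin0 [(0.49, [191, 209, 93, 67])]
s foot0 [(0.51, [161, 228, 68, 65]), (0.5, [217, 238, 14, 18]), (0.49, [228, 230, 12, 15])]
```

View pics/s7m.png

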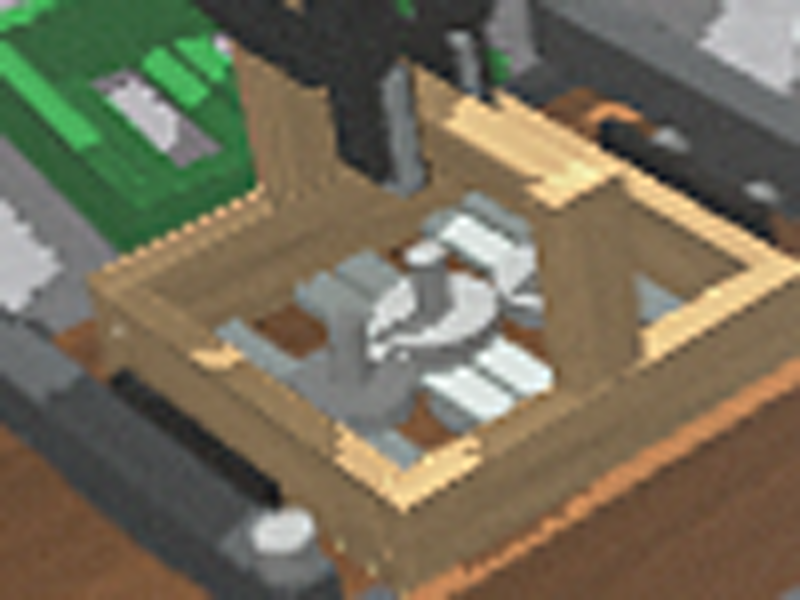

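The enlarged scene view shows the centre slat pairs near px (340,285) and (490,380) with no pins on them, and the feet standing on the deck. I'm unloading the grip, releasing, backing off and looking down through the slots.

send_rows([
  [[0,0,-0.0004,0,0,0,0.005],[0,0,-0.0006,0,0,0,0.005],[0,0,-0.0006,0,0,0,0.015],[0,0,-0.0006,0,0,0,0.025],[0,0,-0.0006,0,0,0,0.035],[0,0,-0.0006,0,0,0,0.045],[0,0,-0.0006,0,0,0,0.05],[0,0,-0.0006,0,0,0,0.05]],
])

```text
time: 18.85
tool_pos: [530.9, -210.2, 293.3]
tool_rot: [[-0.97, -0.245, -0.0], [-0.245, 0.97, 0.0], [0.0, 0.0, -1.0]]
contact_force: [-0.4, 0.2, 0.7]
width: 0.589
grip_force: 0.0
```

send_rows([
  [[0,0,-0.005,0,0,0,0.05],[0,0,-0.02,0,0,0,0.05],[0,0,-0.04,0,0,0,0.05],[0,0.01,-0.07,0,0,0,0.05],[0,0.03,-0.1,0,0,0,0.05],[0,0.05,-0.12,0,0,0,0.05],[0,0.06,-0.13,0,0,0,0.05],[0,0.06,-0.13,0,0,0,0.05]],
])

```text
time: 19.65
tool_pos: [516.4, -151.2, 424.7]
tool_rot: [[-0.969, -0.246, 0.002], [-0.246, 0.969, -0.001], [-0.002, -0.001, -1.0]]
contact_force: [0.3, -1.0, -0.7]
width: 0.583
grip_force: 0.0
```

```bash
python3 - <<'E'
from h import *
s,w,R,t=wrist('w8');print(s['time'],s['tool_pos'],s['contact_force'],s['width'])
for k in('pin0','foot0'): print(k,[(round(o['confidence'],2),np.round(o['extent']).astype(int).tolist()) for o in r.outline_of(w,k)])
c=project(w,[[530.7,-209.3,60]],R,t)[0];print(c)
x,y=int(min(max(c[0]-120,0),400)),int(min(max(c[1]-90,0),220))
print(x,y)
cv2.imwrite('pics/w8m.png',cv2.resize(w['image'][y:y+180,x:x+240,::-1],(800,600),interpolation=cv2.INTER_CUBIC))
E
```

```text
19.65 [ 516.35102234 -151.19751257  424.73373896] [ 0.30897868 -0.98373114 -0.70489118] 0.5831725572885167
pin0 [(0.55, [287, 133, 6, 13])]
foot0 [(0.95, [284, 159, 31, 28]), (0.77, [228, 160, 20, 28]), (0.74, [262, 151, 25, 26])]
[269.50212274 174.86587541]
149 84
```

View pics/w8m.png

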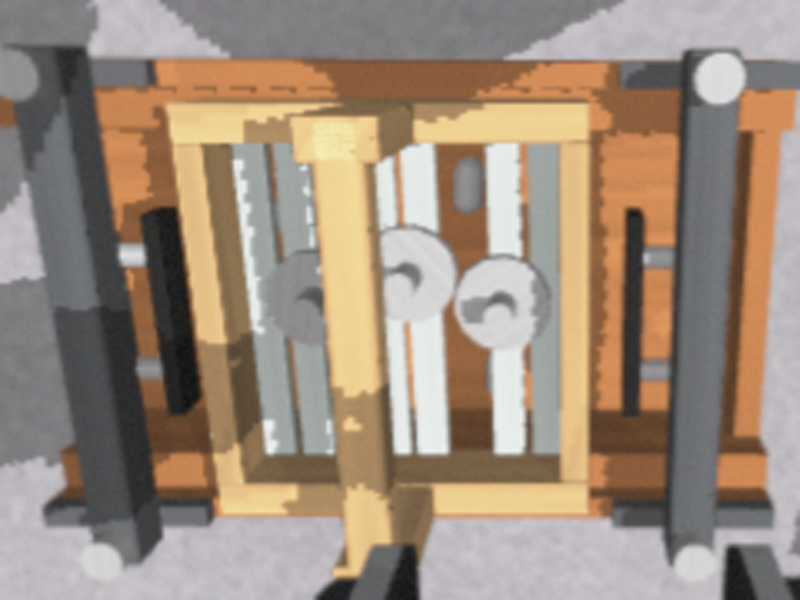

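The deck picture shows all three grooves empty, with the left one near px (275,300), the centre near (400,300) and the right near (525,300). The three feet are at (310,298), (405,275) and (502,303). A pin lies on the box floor at (468,185), and the sieve sits between the stops with the gripper clear, so I'm handing in.

```bash
python3 -c "
from workcell import r
print(r.close_job())"
```

```text
the job is handed in; nothing more can be done
None
```

I handed in the job at 19.7 s: the sieve rests on the runners between the stops with its three feet in it, and no pins were visible on the deck in the last picture. I saw four pins below the slots rather than counting all six in the box. I felt both stops before shaking and measured about 24 mm of play.

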